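# Turn a washed pipette canister over and lean it to drain

## Robot

A 7-joint arm with a two-finger parallel gripper is mounted at the origin on the work surface. World frame = base frame: x ahead of the robot, y to its left, z up, the work surface at z = 0. Lengths are in m, angles in rad, forces in N, time in s.
With the tool pointing down it reaches from about 0.425 to 0.925 m from the base axis. Payload 6.8 kg.
Tool frame: the origin (TCP) lies midway between the tips of the shut fingers; the grasp point (between the pads) lies 19 mm behind it; z points along the fingers, x is the direction in which the jaws open and shut, and the axes are right-handed (so a half turn about z gives the same grasp; the last joint's range is limited). The gripper opens to 85 mm and grips with 20 to 120 N. Pads are 22 mm wide; open, the fingers measure 114 mm over their backs; the gripper's body (76 mm by 85 mm) begins 54 mm behind the grasp point. The pads swing forward as they close: fully open they stand 13 mm farther back than shut.
Start: joints at [1.057, 0.477, 0.022, 1.555, -0.011, 1.109, -0.083], TCP at [0.266, -0.62, 0.231] pointing down, gripper open.
Joint ranges: [-2.96, 2.96], [-0.34, 2.1], [-1.41, 1.46], [0.24, 2.44], [-1.37, 4.51], [0.17, 1.92], [-2.96, 2.96]. Speed limits (rad/s): [2.39, 2.39, 3.14, 3.14, 3.14, 3.14, 3.14].

## Interface

Orientations are given as a unit quaternion [w, x, y, z].
In Python, from station import bot, imaging, nets gives the robot as it stands. The module is installed in compiled form; this text tells all that it offers.
- The arm moves only by the tool apply_moves, never from a script. Its argument "moves" is text: rows parted by semicolons, each of 7 numbers parted by spaces: the gripper command: -1 is fully open, 1 is shut, values between are in proportion, then the shift along the tool's x, y, z normalised to -1 to 1, where 1 is 120 mm, then the turn, a rotation vector about the tool's x, y, z normalised to -1 to 1, where 1 is 4 degrees. In form: hand dx dy dz rx ry rz; .... A call has 1 to 12 rows; each row shifts and turns the commanded pose from where the row before left it, along the tool's axes as they then stand; what a row does not reach is not made up. A row lasts 1/12 s, in which the tool goes at most 41.7 mm and 7.16 degrees, less where a joint would pass 70% of its speed; a pose out of reach is approached as far as the arm can. A call with a number of a shift or a turn outside -1 to 1 is refused whole. A call with a gripper value outside its range is refused whole. The fingers move at their own pace and stop on an object; "force" is the grip in N (left out, the last holds). Time passes only in rows, so rows that do not move let the fingers close. It gives the time, the measured TCP pose, the force and the opening at its end, in the units of the state.
- bot.get_obs(): the state, without advancing time (a new reading comes with each control period).
- imaging.read_camera(name): name is "scene" or "top"; returns a dict with "image" (400x640x3 uint8, red, green, blue), "fx", "fy", "cx", "cy" (pixels), "dist_coeffs" ([k1, k2, p1, p2, k3] as OpenCV has them; the pictures are not rectified), "view" (4x4, takes a point from world to camera coordinates). Camera axes: x right, y down, z forward; pixel columns grow to the right and rows downward; lengths in m; the calibration is good to about 2 mm. A picture is of the moment at which its call begins. There is no depth.
- bot.hand_in(): hands the job in, once; it reports no verdict.
Trained networks look in a picture, given as the dict that the camera call returned (one of the last four; its "shot" number tells which), for a name from the list of things; names that differ only in an ending like _2 or _b are one class to them, and where a whole thing is asked for, a point or a joint stands for the part that bears it (a point fixed in the world has none). Each returns a list of dicts, best first, with "score" (0 to 1); they miss things now and then, are a little off and sometimes report something else, mostly with a low value. They report only what shows in the picture. A call takes as long as a camera call. They do not tell look-alikes from the thing itself.
- nets.spot_in(picture, name): "rect" ([left, top, right, bottom] in pixels, round what is visible of it).
- nets.outline_of(picture, name): "region" (400x640 bool, what is visible of it) and "rect" ([left, top, right, bottom] in pixels, round what is visible of it).
- nets.spot_point(picture, name): "location" ([column, row] in pixels: a listed point, or the origin of a listed thing).
The state is a dict: "t": time; "q": joint angles; "joint_vel": joint speeds; "joint_torque": joint torques, N m; "eef_pos": TCP position; "tool_rot": TCP orientation; "contact_force": force on the tool from outside, world axes, zero at the start; "torque": the same for the moment, N m; "gripper_width": opening from 0.0 (shut) to 1.0 (fully open).
Only numpy, scipy, OpenCV 4.12 (cv2) and the standard library are available. Lean on these libraries where they do the work, as an engineer would, in place of code of your own. Each camera call takes 0.05 s, during which the arm holds its last target.

## Task

The square steel pipette canister was left mouth up in the sloping wash cradle and cannot drain. Turn it end for end and lean it mouth down in the white draining stand: its mouth on the tray floor and up against the low stop, near the middle of the stop, its upper part resting on the wall, leaning square to the wall. Leave it standing there by itself and do not disturb the other glassware and things on the bench.

Things in the scene. Friction and masses are not known exactly. Their poses are not given: they have to be found in the camera images.
- canister_mid (a point): Centre of the square stainless pipette canister: a rigid tube 44 x 44 mm outside, 240 mm long, walls 3 mm, one end closed, the other (the mouth) open; about 0.32 kg, centre of mass within 5 mm of this point. z runs along the tube from closed end to mouth; x and y are square to its side faces. It starts in the cradle, tilted 45 degrees, mouth up.
- canister_mouth (a point): Centre of the canister's open mouth, on its axis, 120 mm from canister_mid; same axes.
- cradle: Fixed wash cradle holding the canister at the start. Origin on the bench under the middle of its 200 x 80 x 10 mm foot, z up. A bed 32 mm wide (narrower than the canister), 158 mm long, rises at 45 degrees towards its +x; a lip (56 mm wide, 28 mm proud) at the low end bears the canister's closed end. canister_mid starts 6 mm to -x of the origin, 120 mm above the bench.
- stand: Fixed white plastic draining stand: a tray 190 (x) x 130 (y) x 6 mm thick, its floor 6 mm above the bench, origin on the bench under the tray's middle, z up. It carries the stop at -x and the wall at +x; the open floor between them is 130 mm long.
- stop: The foot stop of the draining stand: a bar along the stand's y, 120 mm long, 12 mm thick, rising 30 mm above the tray floor. Its face towards the wall is at x = -65 mm in the stand's frame. (The body's origin coincides with the stand's.)
- wall: The wall of the draining stand: an upright board along the stand's y, 120 mm wide, 12 mm thick, its face towards the stop at x = +65.5 mm in the stand's frame, its top edge 166 mm above the bench (body origin as the stand's). With its foot against the stop and resting on the wall's top edge, the canister stands at 60 degrees to the bench.
- jar_mid (a point): Bystander, to be left alone: amber glass jar with a black cap, 52 mm across, 85 mm tall. This point is its centre, half-way up.
- cylinder_mid (a point): Bystander, to be left alone: tall glass measuring cylinder, 30 mm across, 60 mm at the foot, 200 mm tall, easily tipped. This point is its centre, half-way up.
- flask_mid (a point): Bystander, to be left alone: conical glass flask, 68 mm across at the foot, 110 mm tall. This point is its centre, half-way up.
- tumbler_mid (a point): Bystander, to be left alone: round steel beaker, 56 mm across, 100 mm tall. This point is its centre, half-way up.
- weight_mid (a point): Bystander, to be left alone: solid steel cylinder (balance weight), 44 mm across, 50 mm tall. This point is its centre, half-way up.
- vial_mid (a point): Bystander, to be left alone: small glass bottle with a white cap, 28 mm across, 60 mm tall. This point is its centre, half-way up.
Things that resemble listed ones, but are neither listed nor needed, are in the scene too. Leave any purple look-alike of the part that bears canister_mid alone. Leave any blue look-alike of the stand alone.

How it is judged:
At the end, for the whole second after the job is handed in: The canister stands still, released, mouth down on the tray floor between stop and wall, within 40 mm of the stand's middle line; its foot is against the stop (gap under about 8 mm), it rests on the wall, leans 20 to 40 degrees from upright towards the wall, and squarely (within about 10 degrees) (angle between canister_mid's own z axis and vertical between 2.44 and 2.8 rad and angle between the z axis of canister_mid and the y axis of stand, either way round above 1.4 rad and x of canister_mouth in the frame of stand between -0.056 and -0.038 m and y of canister_mouth in the frame of stand between -0.04 and 0.04 m and height (world z) of canister_mouth below 0.026 m and x of canister_mid in the frame of stand above -0.015 m and contact force between canister and wall above 0.15 N and contact force between canister and the fingers below 0.05 N and linear speed of canister below 0.01 m/s and angular speed of canister below 0.05 rad/s); the robot touches nothing.
It fails at once if one of the other things on the bench (jar, measuring cylinder, flask, round steel beaker, weight, small bottle) is shifted more than 25 mm or tipped over (distance of any of jar_mid, cylinder_mid, flask_mid, tumbler_mid, weight_mid, vial_mid from where it was at the start of the episode above 0.025 m or angle between any of jar_mid, cylinder_mid, flask_mid, tumbler_mid, weight_mid, vial_mid's own z axis and vertical above 0.5 rad).
It fails at once if the canister falls or is knocked off the bench (height (world z) of canister_mid below -0.02 m).
It also fails if it takes over 64 s, if anything falls off the work surface, if the arm or the gripper's body presses on something with over 40 N, if the wrist force passes 120 N, or if a joint passes its speed limit or range.

## Working session

There is one attempt and no reset: what is moved stays moved. The work goes in short steps, Python scripts to look and compute and a tool call to move; the robot and the scene stay as the last step left them, time stands still between calls to the robot, and variables do not carry over. Pictures are saved under pics/ and viewed, and the job is handed in when it is done.

Besides the shell and the picture viewer there is one more tool, called after "Emit:" as name(argument=value, ...), one argument or row to a line, values as JSON. apply_moves: Moves the arm, as the interface text tells. Scaled input: -1 to 1 covers 120 mm each way for a shift and 4 degrees each way for a turn. Its arguments: {"type":"object","properties":{"moves":{"type":"string"},"force":{"type":"number"}},"required":["moves"]}

```bash
mkdir -p pics; cat > h.py <<'E'
import numpy as np, cv2, pickle
from station import bot, imaging, nets
def K(p): return np.array([[p['fx'],0,p['cx']],[0,p['fy'],p['cy']],[0,0,1.]]), np.array(p['dist_coeffs'],float)
def ray(p,uv):
    k,d=K(p); n=cv2.undistortPoints(np.array([[uv]],float),k,d)[0,0]
    V=np.array(p['view']); R=V[:3,:3]; o=-R.T@V[:3,3]; return o,R.T@np.array([n[0],n[1],1])
def atz(p,uv,z):
    o,r=ray(p,uv); return o+r*(z-o[2])/r[2]
def proj(p,X):
    k,d=K(p); V=np.array(p['view']); X=np.atleast_2d(X).astype(float)
    return cv2.projectPoints(X,cv2.Rodrigues(V[:3,:3])[0],V[:3,3],k,d)[0][:,0]
def tri(a,ua,b,ub):
    o1,r1=ray(a,ua);o2,r2=ray(b,ub)
    s=np.linalg.lstsq(np.c_[r1,-r2],o2-o1,rcond=None)[0]
    A=o1+r1*s[0];B=o2+r2*s[1]; return (A+B)/2,np.linalg.norm(A-B)
def save(p,n): cv2.imwrite('pics/'+n,p['image'][:,:,::-1])
E
python3 - <<'E'
from h import *
np.set_printoptions(precision=4,suppress=True)
P={c:imaging.read_camera(c) for c in('scene','top')}
pickle.dump(P,open('p0.pkl','wb'))
for c in P: save(P[c],c+'0.png')
for n in ['canister_mid','canister_mouth','cradle','stand','stop','wall','jar_mid','cylinder_mid','flask_mid','tumbler_mid','weight_mid','vial_mid']:
    for c in P:
        print(n,c,[(round(r['score'],2),np.round(r['location'],1).tolist()) for r in nets.spot_point(P[c],n)][:4])
print(bot.get_obs())
E
```

```text
canister_mid scene [(0.81, [411.0, 294.3]), (0.56, [456.1, 241.7])]
canister_mid top [(0.97, [243.5, 251.9]), (0.96, [230.6, 163.4])]
canister_mouth scene [(0.97, [426.5, 266.5]), (0.71, [379.7, 260.6])]
canister_mouth top [(0.89, [250.1, 218.5]), (0.58, [248.3, 155.0])]
cradle scene [(0.61, [399.1, 326.5])]
cradle top [(0.5, [391.9, 192.7])]
stand scene [(0.8, [246.4, 157.8]), (0.68, [239.6, 217.3])]
stand top [(0.7, [445.0, 219.8]), (0.69, [387.2, 162.9])]
stop scene [(0.46, [247.6, 157.1])]
stop top []
wall scene [(0.91, [244.7, 156.2]), (0.74, [238.4, 217.4]), (0.44, [293.6, 292.6])]
wall top [(0.71, [440.8, 219.4]), (0.53, [386.4, 163.9])]
jar_mid scene [(0.6, [335.1, 234.1])]
jar_mid top [(0.62, [309.8, 192.4]), (0.36, [246.5, 154.2])]
cylinder_mid scene [(0.82, [295.6, 289.3])]
cylinder_mid top [(0.66, [291.1, 122.4])]
flask_mid scene [(0.81, [389.0, 361.8])]
flask_mid top [(0.64, [220.0, 135.9]), (0.52, [232.3, 165.0])]
tumbler_mid scene [(0.93, [274.3, 181.2])]
tumbler_mid top [(0.6, [389.4, 194.8])]
weight_mid scene [(0.85, [196.7, 233.4]), (0.7, [275.0, 181.3])]
weight_mid top [(0.66, [393.3, 129.6])]
vial_mid scene []
vial_mid top [(0.42, [236.0, 201.5])]
{'t': 1.3, 'q': array([ 1.0569,  0.477 ,  0.0224,  1.5554, -0.0115,  1.1093, -0.0831]), 'joint_vel': array([-0.0006, -0.    , -0.0005, -0.0014,  0.0006,  0.0003, -0.0005]), 'joint_torque': array([  0.0008, -59.633 ,   1.6071, -28.1545,   0.0127,   0.0016,
         0.    ]), 'eef_pos': array([ 0.2665, -0.6202,  0.2313]), 'tool_rot': array([ 0.    ,  0.8351, -0.5501,  0.    ]), 'contact_force': array([0.5005, 0.0063, 0.0125]), 'torque': array([ 0.0811,  0.0102, -0.0096]), 'gripper_width': 0.9991944341156244}
```

View pics/scene0.png

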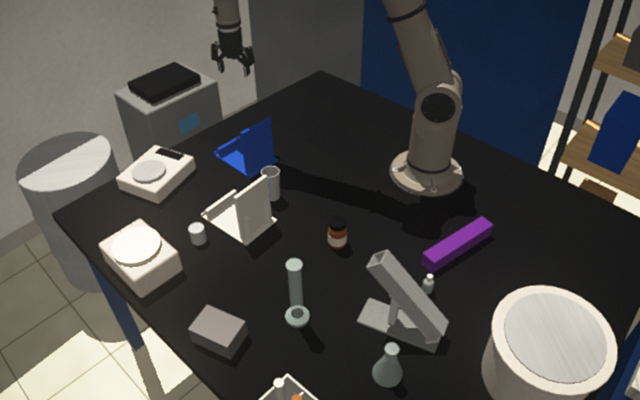

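View pics/top0.png

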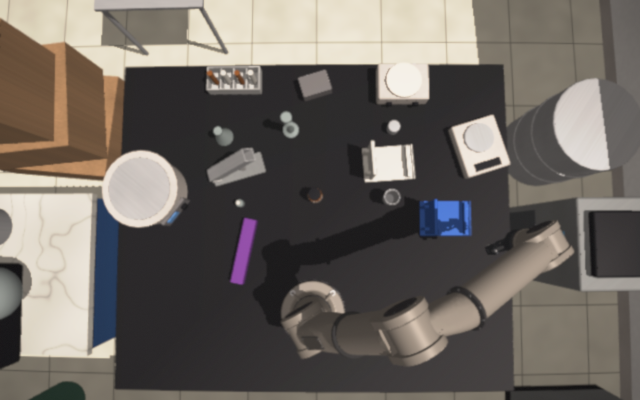

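```bash
python3 - <<'E'
from h import *
np.set_printoptions(precision=4,suppress=True)
P=pickle.load(open('p0.pkl','rb'))
S,T=P['scene'],P['top']
def crop(p,x0,y0,x1,y1,k): return cv2.resize(p['image'][y0:y1,x0:x1,::-1],None,fx=k,fy=k,interpolation=cv2.INTER_CUBIC)
a=crop(S,345,235,475,395,3.5);b=crop(T,195,110,285,220,5)
h=max(a.shape[0],b.shape[0])
pad=lambda i:cv2.copyMakeBorder(i,0,h-i.shape[0],0,0,0)
m=np.hstack([pad(a)[:, :],pad(b)[:, :340]]) if 0 else np.hstack([cv2.resize(a,(390,480)),cv2.resize(b,(393,480))])
cv2.imwrite('pics/can.png',m)
a=crop(S,190,160,290,250,4);b=crop(T,350,130,430,200,5)
cv2.imwrite('pics/st.png',np.hstack([cv2.resize(a,(400,360)),cv2.resize(b,(400,350)) if 0 else cv2.resize(b,(400,360))]))
for c in P:
  V=P[c]['view'];V=np.array(V);print(c,-V[:3,:3].T@V[:3,3],V[2,:3],P[c]['fx'])
print('can',tri(S,[411,294.3],T,[230.6,163.4]),'mouth',tri(S,[379.7,260.6],T,[248.3,155]))
print('stand',atz(S,[239.6,217.3],0.0),atz(T,[387.2,162.9],0.0))
for n,s,t,z in [('jar',[335,234],[309.8,192.4],.0425),('cyl',[295.6,289.3],[291.1,122.4],.1),('flask',[389,361.8],[220,135.9],.055),('tumb',[274.3,181.2],[389.4,194.8],.05),('wt',[196.7,233.4],[393.3,129.6],.025),('vial',[428,284],[236,201.5],.03)]:
  print(n,atz(S,s,z),atz(T,t,z))
E
```

```text
scene [1.167  0.6084 1.0232] [-0.5521 -0.4994 -0.6677] 497.2893485887207
top [ 0.2931 -0.0623  1.7016] [ 0.0832  0.0136 -0.9964] 449.807648525371
can (array([0.5381, 0.2918, 0.1275]), np.float64(0.011959871366607417)) mouth (array([0.5568, 0.2137, 0.1981]), np.float64(0.006405964285869325))
stand [ 0.5545 -0.2882  0.    ] [ 0.5609 -0.285   0.    ]
jar [ 0.4457 -0.0076  0.0425] [0.4448 0.0087 0.0425]
cyl [0.6836 0.0795 0.1   ] [0.6951 0.0745 0.1   ]
flask [0.6652 0.3428 0.055 ] [0.6569 0.3446 0.055 ]
tumb [ 0.4088 -0.2876  0.05  ] [ 0.4344 -0.2848  0.05  ]
wt [ 0.6949 -0.3061  0.025 ] [ 0.6844 -0.3067  0.025 ]
vial [0.4099 0.2763 0.03  ] [0.4125 0.2857 0.03  ]
```

View pics/can.png

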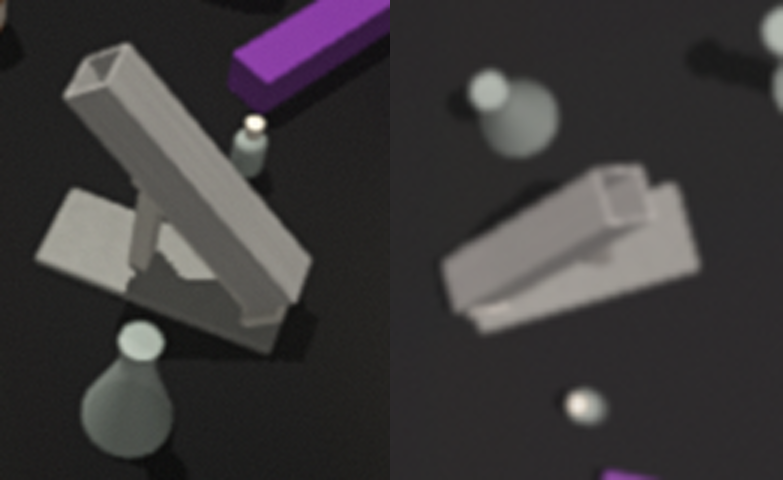

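View pics/st.png

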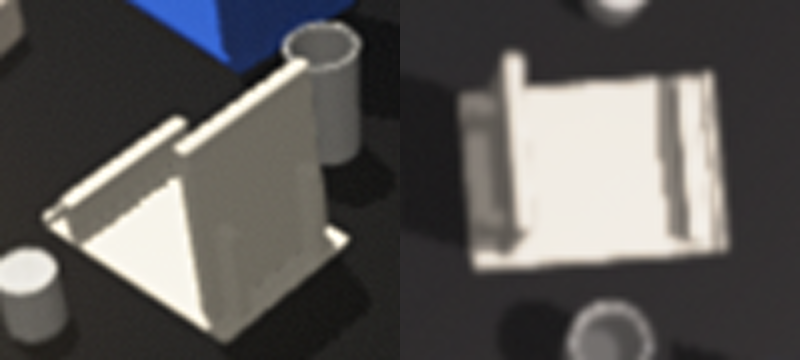

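```bash
cat > fit.py <<'E'
from h import *
from scipy.optimize import least_squares
np.set_printoptions(precision=4,suppress=True)
P=pickle.load(open('p0.pkl','rb'))
S,T=P['scene'],P['top']
def M(v,X):
    c,s=np.cos(v[2]),np.sin(v[2]); X=np.atleast_2d(X); return np.c_[v[0]+c*X[:,0]-s*X[:,1],v[1]+s*X[:,0]+c*X[:,1],X[:,2]]
def fit(obs,v0):
    def f(v):
        r=[]
        for p,uv,X in obs: r.append(proj(p,M(v,X))[0]-uv)
        return np.concatenate(r)
    s=least_squares(f,v0,loss='soft_l1'); return s.x,f(s.x).reshape(-1,2)
def cs(u,v): return [345+u/3,235+v/3]
def ct(u,v): return [195+(u-390)*90/393,110+v*110/480]
# cradle
def can(z,x,y):  # canister local -> cradle frame
    s=np.sqrt(.5); return [-.006+s*z-s*x, y, .120+s*z+s*x]
E
cat > fit1.py <<'E'
from fit import *
# x local up-normal
obs=[(S,cs(72,188),[.1,.04,.01]),(S,cs(36,258),[.1,-.04,.005]),(S,cs(270,352),[-.1,-.04,.005]) ,
(T,ct(675,183),[.1,-.04,.01]),(T,ct(698,268),[.1,.04,.01]),(T,ct(482,332),[-.1,.04,.008])]
# direction: cradle +x ~ -y world; cradle +y ~ +x world
obs=[(S,cs(72,188),[.1,-.04,.01]),(S,cs(36,258),[.1,.04,.005]),(S,cs(270,352),[-.1,.04,.005]),
(T,ct(675,183),[.1,.04,.01]),(T,ct(698,268),[.1,-.04,.01]),(T,ct(482,332),[-.1,-.04,.008])]
v,r=fit(obs,[.54,.27,-1.4]); print('cradle',v,np.degrees(v[2])); print(r)
o2=[(S,[200.5,213.75],[-.095,.065,.003]),(S,[245.5,245],[.095,.065,.003]),(S,[277,220],[.095,-.065,.006]),
(S,[234.5,197.5],[.0655,.06,.166]),(S,[266.3,175.75],[.0655,-.06,.166])]
# stand x ~ +y world => stand y ~ -x world ; near scene camera = +x => stand -y
o2=[(p,uv,[X[0],-X[1],X[2]]) for p,uv,X in o2]
o2+=[(T,[362,148.5],[.095,-.065,.006]),(T,[365,182.1],[.095,.065,.006]),(T,[412.6,144],[-.095,-.065,.006]),(T,[415.4,178.2],[-.095,.065,.006]),(T,[375,140.1],[.0655,-.06,.166])]
w,r=fit(o2,[.558,-.287,1.57]); print('stand',w,np.degrees(w[2])); print(r)
pickle.dump((v,w),open('vw.pkl','wb'))
def lines(img,p,v,segs,col,x0,y0,k):
    for a,b in segs:
        q=proj(p,M(v,[a,b])); q=((q-[x0,y0]+.5)*k*8-4).astype(int)
        cv2.line(img,tuple(q[0].tolist()),tuple(q[1].tolist()),col,1,cv2.LINE_AA,3)
def box(c0,c1,f=lambda *a:list(a)):
    C=[(i,j,k) for i in(0,1) for j in(0,1) for k in(0,1)]; o=[]
    g=lambda c:f(*[ (c0,c1)[c[n]][n] for n in range(3)])
    for a in C:
        for b in C:
            if a<b and sum(x!=y for x,y in zip(a,b))==1:o.append((g(a),g(b)))
    return o
cr=box((-.1,-.04,0),(.1,.04,.01)); cn=box((-.12,-.022,-.022),(.12,.022,.022),can)
sd=box((-.095,-.065,0),(.095,.065,.006))+box((.0655,-.06,.006),(.0775,.06,.166))+box((-.077,-.06,.006),(-.065,.06,.036))
def crop(p,x0,y0,x1,y1,k): return cv2.resize(p['image'][y0:y1,x0:x1,::-1],None,fx=k,fy=k,interpolation=cv2.INTER_CUBIC)
ims=[]
for p,(x0,y0,x1,y1),vv,ss in [(S,(345,235,475,375),v,[(cr,(0,255,0)),(cn,(0,0,255))]),(T,(195,110,295,218),v,[(cr,(0,255,0)),(cn,(0,0,255))]),(S,(190,160,290,250),w,[(sd,(0,0,255))]),(T,(350,130,430,200),w,[(sd,(0,0,255))])]:
    k=4; im=crop(p,x0,y0,x1,y1,k)
    for s,c in ss: lines(im,p,vv,s,c,x0,y0,k)
    ims.append(cv2.resize(im,(400,300)))
cv2.imwrite('pics/fit1.png',np.vstack([np.hstack(ims[:2]),np.hstack(ims[2:])]))
E
python3 fit1.py
```

```text
cradle [ 0.5381  0.2871 -1.2877] -73.7778174987825
[[-0.0495 -1.3915]
 [-0.8558  0.3698]
 [-0.2047 -0.1878]
 [-0.7062 -0.2616]
 [-0.345   0.1798]
 [-1.1322  0.3617]]
stand [ 0.5586 -0.2877  1.635 ] 93.67863845217326
[[ 0.425   1.4567]
 [-0.0155 -0.201 ]
 [-0.1    -1.1936]
 [-2.1505 -1.6287]
 [-2.1163 -2.5062]
 [-0.0352 -0.432 ]
 [-0.5085 -0.2569]
 [-1.0365  0.791 ]
 [-0.9705  0.3141]
 [-1.0677  0.0925]]
```

View pics/fit1.png

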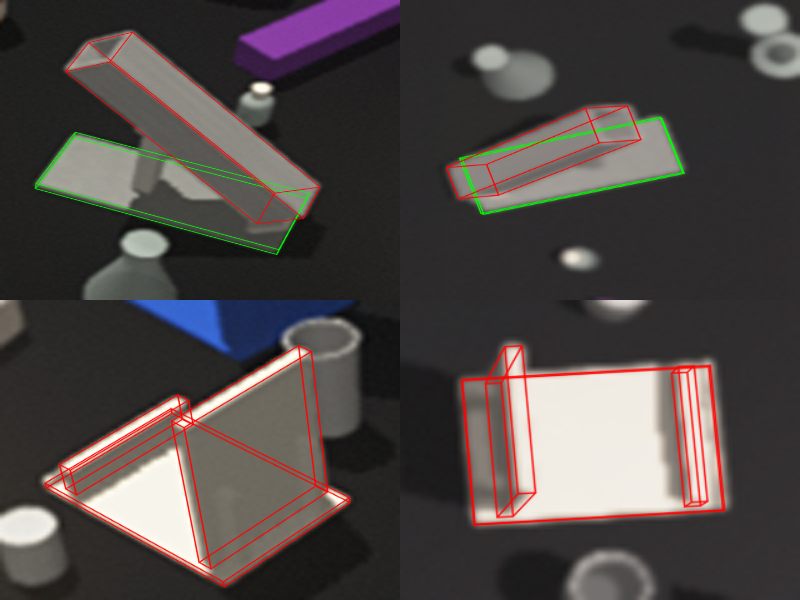

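```bash
cat > plan.py <<'E'
from fit import *
from scipy.spatial.transform import Rotation as Ro
v,w=pickle.load(open('vw.pkl','rb'))
def q2R(q): return Ro.from_quat([q[1],q[2],q[3],q[0]])
def obs():
    o=bot.get_obs(); L=[]
    try: L=pickle.load(open('log.pkl','rb'))
    except Exception: pass
    L.append((o['q'],o['eef_pos'],o['tool_rot'])); pickle.dump(L,open('log.pkl','wb'))
    return o
def rows(p0,R0,p1,R1,N=None,g=-1,maxs=.040,maxa=3.9):
    rv=(R0.inv()*R1).as_rotvec(); dp=p1-p0
    if N is None: N=max(1,int(np.ceil(max(np.linalg.norm(dp)/maxs*1.05,np.degrees(np.linalg.norm(rv))/maxa))))
    wv=rv/N; A=sum((R0*Ro.from_rotvec(wv*i)).as_matrix() for i in range(N)); d=np.linalg.solve(A,dp)
    row=np.r_[d/.12,np.degrees(wv)/4]
    rr=np.round(row,3); p=p0.copy();R=R0;path=[]
    for i in range(N):
        p=p+R.apply(rr[:3]*.12);R=R*Ro.from_rotvec(np.radians(rr[3:]*4));path.append(p)
    print('N',N,'row:',g,' '.join('%g'%x for x in rr),'|shift mm %.1f'%(np.linalg.norm(d)*1e3))
    print(' mid',path[N//2],'end',p,'err mm',1e3*np.linalg.norm(p-p1),'ang err',np.degrees((R.inv()*R1).magnitude()))
    return p,R
def toolR(yaw_s,phi):
    """s at yaw; h = z-horizontal such that s x h = up; t = cos phi h + sin phi up"""
    s=np.array([np.cos(yaw_s),np.sin(yaw_s),0]);h=np.array([-s[1],s[0],0]);f=np.radians(phi)
    t=np.cos(f)*h+np.sin(f)*np.array([0,0,1.]); return Ro.from_matrix(np.c_[s,np.cross(t,s),t])
YS0=v[2]+np.pi/2; YS1=w[2]-np.pi/2
def tcp(mid,R,back=0): return mid+R.apply([0,0,.019-back])  # grasp point at mid
MID0=M(v,[-.006,0,.12])[0]
E
python3 - <<'E'
from plan import *
o=obs();p,R=o['eef_pos'],q2R(o['tool_rot'])
print(MID0,np.degrees([YS0,YS1]))
p,R=rows(p,R,np.array([.55,-.05,.45]),toolR(0.0,270))
R1=toolR(YS0,215)
p,R=rows(p,R,tcp(MID0,R1,.12),R1)
p,R=rows(p,R,tcp(MID0,R1),R1)
E
```

```text
[0.5365 0.2928 0.12  ] [16.2222  3.6786]
N 18 row: -1 -0.048 -0.308 -0.101 0 -0 -0.927 |shift mm 39.4
 mid [ 0.5087 -0.3436  0.3525] end [ 0.549  -0.0504  0.4495] err mm 1.205513667976809 ang err 0.007813804785847313
N 15 row: -1 0.004 -0.289 0.035 -0.91 0.13 -0.249 |shift mm 35.0
 mid [0.5391 0.2096 0.3563] end [0.5132 0.3722 0.1784] err mm 0.44365951546011245 ang err 0.030198947991776318
N 4 row: -1 0 -0.001 0.251 -0.001 -0 -0.002 |shift mm 30.1
 mid [0.5339 0.3014 0.1262] end [0.5408 0.2778 0.1089] err mm 0.2877634103621698 ang err 0.008755812365586913
```

Emit:
apply_moves(
  moves="-1 -0.048 -0.308 -0.101 0 0 -0.927;-1 -0.048 -0.308 -0.101 0 0 -0.927;-1 -0.048 -0.308 -0.101 0 0 -0.927;-1 -0.048 -0.308 -0.101 0 0 -0.927;-1 -0.048 -0.308 -0.101 0 0 -0.927;-1 -0.048 -0.308 -0.101 0 0 -0.927;-1 -0.048 -0.308 -0.101 0 0 -0.927;-1 -0.048 -0.308 -0.101 0 0 -0.927;-1 -0.048 -0.308 -0.101 0 0 -0.927",
)

```text
t: 2.05
eef_pos: [0.4942, -0.3761, 0.341]
tool_rot: [0.0, 0.958, -0.286, 0.0]
contact_force: [0.1, 0.9, -0.1]
gripper_width: 0.998
```

```bash
python3 -c "
from plan import *
o=obs();print(o['q'],o['eef_pos'],np.arctan2(o['eef_pos'][1],o['eef_pos'][0]),np.degrees(q2R(o['tool_rot']).as_matrix()[:,2]))"
```

```text
[ 0.7011  0.319  -0.1982  1.5404  0.0644  1.2882 -0.0846] [ 0.4942 -0.3761  0.341 ] -0.6504752858612308 [  0.0221  -0.0144 -57.2958]
```

Emit:
apply_moves(
  moves="-1 -0.048 -0.308 -0.101 0 0 -0.927;-1 -0.048 -0.308 -0.101 0 0 -0.927;-1 -0.048 -0.308 -0.101 0 0 -0.927;-1 -0.048 -0.308 -0.101 0 0 -0.927;-1 -0.048 -0.308 -0.101 0 0 -0.927;-1 -0.048 -0.308 -0.101 0 0 -0.927;-1 -0.048 -0.308 -0.101 0 0 -0.927;-1 -0.048 -0.308 -0.101 0 0 -0.927;-1 -0.048 -0.308 -0.101 0 0 -0.927",
)

```text
t: 2.8
eef_pos: [0.5489, -0.0485, 0.4501]
tool_rot: [0.0, 1.0, 0.002, 0.0]
contact_force: [0.8, -0.0, 0.3]
gripper_width: 0.999
```

```bash
python3 -c "
from plan import *
o=obs();print(o['t'],o['q'],o['eef_pos'],np.arctan2(o['eef_pos'][1],o['eef_pos'][0]))"
```

```text
2.8 [ 0.3639  0.1751 -0.4592  1.5008  0.0777  1.4834 -0.0928] [ 0.5489 -0.0485  0.4501] -0.08820913689738921
```

```bash
cat > kin.py <<'E'
from plan import *
import itertools
def fk(P,sg,q):
    y0,h,a,b,c,e1,e2,e3,ty=P
    R=Ro.from_euler('z',y0+sg[0]*q[0]); p=np.array([0,0,h])
    R=R*Ro.from_euler('y',q[1])*Ro.from_euler('z',sg[1]*q[2]); p=p+R.apply([e1,0,a]); elbow=p
    R=R*Ro.from_euler('y',q[3])*Ro.from_euler('z',sg[2]*q[4]); p=p+R.apply([e2,0,b]); wr=p
    R=R*Ro.from_euler('y',q[5]); p=p+R.apply([e3,0,0])
    R=R*Ro.from_euler('z',sg[3]*q[6]+ty); p=p+R.apply([0,0,c])
    return p,R,elbow,wr
def calib():
    L=pickle.load(open('log.pkl','rb')); best=None
    for sg in itertools.product([1,-1],repeat=4):
      for y0 in (0,np.pi):
       for ty in (0,1.57,3.14,-1.57):
        def f(P):
            r=[]
            for q,p,t in L:
                pp,R,_,_=fk(P,sg,q); r+=list(pp-p)+list((R.inv()*q2R(t)).as_rotvec()*.3)
            return np.r_[r,(np.array(P)[5:8])*.002]
        s=least_squares(f,[y0,.3,.4,.4,.3,0,0,0,ty])
        if best is None or s.cost<best[0]: best=(s.cost,s.x,sg,f(s.x))
    return best
if __name__=='__main__':
    b=calib();print(b[0],b[1],b[2],np.abs(b[3]).max()); pickle.dump(b[1:3],open('kin.pkl','wb'))
E
python3 kin.py
```

```text
1.3425041129924428e-06 [-0.0936  9.0932  0.6088  0.6006  9.1821 -0.1703  0.0349 -0.0239  3.048 ] (-1, -1, -1, -1) 0.0010640093873649503
```

Emit:
apply_moves(
  moves="-1 0.004 -0.289 0.035 -0.91 0.13 -0.249;-1 0.004 -0.289 0.035 -0.91 0.13 -0.249;-1 0.004 -0.289 0.035 -0.91 0.13 -0.249;-1 0.004 -0.289 0.035 -0.91 0.13 -0.249;-1 0.004 -0.289 0.035 -0.91 0.13 -0.249;-1 0.004 -0.289 0.035 -0.91 0.13 -0.249;-1 0.004 -0.289 0.035 -0.91 0.13 -0.249",
)

```text
t: 3.38
eef_pos: [0.5418, 0.1821, 0.3756]
tool_rot: [0.221, 0.973, 0.06, 0.033]
contact_force: [0.8, -1.0, 0.0]
gripper_width: 0.996
```

```bash
python3 -c "
from plan import *
o=obs();print(o['t'],o['q'],o['eef_pos'],toolR(YS0,215).as_matrix()[:,2],q2R(o['tool_rot']).as_matrix())"; python3 kin.py
```

```text
3.3833 [-0.1893  0.3423 -0.6233  1.5545  0.5655  1.5865 -0.7589] [0.5418 0.1821 0.3756] [ 0.2288 -0.7865 -0.5736] [[ 0.9905  0.1026  0.0916]
 [ 0.1321 -0.8947 -0.4266]
 [ 0.0382  0.4346 -0.8998]]
8.579235288516481e-05 [-0.0934  0.2139  0.5989  0.4941  0.2937 -0.0423  0.0234 -0.0066  3.0505] (-1, -1, -1, -1) 0.012212738154913385
```

```bash
sed -i "s/R=R\*Ro.from_euler('y',q\[3\])\*Ro.from_euler('z',sg\[2\]\*q\[4\]); p=p+R.apply(\[e2,0,b\])/R=R*Ro.from_euler('y',q[3]); p=p+R.apply([e2,0,0]); R=R*Ro.from_euler('z',sg[2]*q[4]); p=p+R.apply([0,0,b])/" kin.py; python3 kin.py
cat > feas.py <<'E'
from kin import *
Pk,sg=pickle.load(open('kin.pkl','rb'))
lo=np.array([-2.96,-.34,-1.41,.24,-1.37,.17,-2.96]);hi=np.array([2.96,2.1,1.46,2.44,4.51,1.92,2.96])
rng=np.random.default_rng(0)
def ik(p,R,q0s):
    best=None
    for q0 in q0s:
        def f(q):
            pp,RR,_,_=fk(Pk,sg,q); return np.r_[(pp-p)*10,(RR.inv()*R).as_rotvec()*3]
        s=least_squares(f,np.clip(q0,lo+.03,hi-.03),bounds=(lo+.02,hi-.02),max_nfev=150)
        if best is None or s.cost<best[0]-1e-6: best=(s.cost,s.x)
        if best[0]<1e-6: break
    return best
if __name__=='__main__':
    q=bot.get_obs()['q']
    q0s=[q]+[q+rng.normal(0,.5,7) for _ in range(6)]
    xs=np.array([np.cos(w[2]),np.sin(w[2]),0])
    mid1=np.array([w[0],w[1],0])+xs*(-.0465+.06)+np.array([0,0,.017+.104])
    print('mid1',mid1)
    for ph in (195,205,215,225,235):
        R=toolR(YS0,ph);b=ik(tcp(MID0,R),R,q0s);R=toolR(YS1,ph+105);b1=ik(tcp(mid1,R),R,q0s)
        print(ph,b[0],b[1],'|',b1[0],b1[1])
E
python3 feas.py
```

```text
0.00010717426368974303 [-0.0944  0.2084  0.6801  0.4937  0.3078 -0.0459  0.0851 -0.0036  3.0496] (-1, -1, -1, -1) 0.01233976414531114
mid1 [ 0.5578 -0.2742  0.121 ]
195 2.2344753033691503e-14 [-0.9242  0.9275 -0.0909  1.62    0.9638  1.7123 -1.2147] | 6.053781694132705e-11 [ 0.714   0.6949 -0.2761  1.6254 -0.2614  1.1731  0.6803]
205 5.275551209452395e-14 [-0.7247  0.8889 -0.3851  1.6396  1.0182  1.7325 -1.2783] | 1.7149488867607792e-17 [ 0.8712  0.7882 -0.4781  1.5789 -0.2355  1.269   0.6343]
215 1.4938922307888763e-13 [-0.7147  0.8117 -0.3458  1.6621  0.9359  1.5626 -1.2134] | 7.33568269121087e-17 [ 0.9056  0.8576 -0.4909  1.5362 -0.3158  1.3844  0.6794]
225 9.211481512276426e-14 [-0.6115  0.7629 -0.4425  1.6862  0.9027  1.459  -1.187 ] | 1.5746621511507328e-18 [ 0.6058  0.8729  0.0682  1.4975 -0.6774  1.6726  1.0037]
235 8.93290892606828e-19 [-0.3904  0.777  -0.7271  1.7108  0.9496  1.4448 -1.2244] | 1.9942763657775407e-17 [ 0.9553  1.0056 -0.5204  1.4668 -0.4565  1.5992  0.7219]
```

Emit:
apply_moves(
  moves="-1 0.004 -0.289 0.035 -0.91 0.13 -0.249;-1 0.004 -0.289 0.035 -0.91 0.13 -0.249;-1 0.004 -0.289 0.035 -0.91 0.13 -0.249;-1 0.004 -0.289 0.035 -0.91 0.13 -0.249;-1 0.004 -0.289 0.035 -0.91 0.13 -0.249;-1 0.004 -0.289 0.035 -0.91 0.13 -0.249;-1 0.004 -0.289 0.035 -0.91 0.13 -0.249;-1 0.004 -0.289 0.035 -0.91 0.13 -0.249;-1 0 0 0 0 0 0;-1 0 0 0 0 0 0",
)

```text
t: 4.22
eef_pos: [0.5111, 0.3731, 0.1737]
tool_rot: [0.459, 0.877, 0.128, 0.063]
contact_force: [0.2, -0.1, 1.1]
gripper_width: 0.999
```

```bash
cat > look.py <<'E'
import sys
from plan import *
o=obs();p,R=o['eef_pos'],q2R(o['tool_rot']);print(o['t'],o['q'],o['eef_pos'])
n=sys.argv[1]
for c in('scene','top'):
    pc=imaging.read_camera(c);pickle.dump(pc,open('last_%s.pkl'%c,'wb'));save(pc,c+n+'.png')
E
python3 - <<'E'
from plan import *
o=obs();p,R=o['eef_pos'],q2R(o['tool_rot']);print(o['t'],o['q'])
R1=toolR(YS0,215); print((R.inv()*R1).as_rotvec(), R.inv().apply(MID0-p))
rows(p,R,tcp(MID0,R1),R1,6)
E
python3 kin.py; python3 look.py 1
```

```text
4.2167 [-0.7474  0.8759 -0.5027  1.4001  0.8823  1.8582 -1.1351]
[0.0032 0.001  0.0076] [0.002  0.004  0.0998]
N 6 row: -1 0.003 0.006 0.165 0.008 0.002 0.018 |shift mm 19.8
 mid [0.5311 0.3095 0.1308] end [0.541  0.2778 0.1093] err mm 0.31703284269899445 ang err 0.013170061038640412
0.0004306116175992097 [-0.0903  0.2431  0.5401  0.4384  0.3202  0.0212 -0.0358 -0.0028  3.0609] (-1, -1, -1, -1) 0.02220261850826071
4.2167 [-0.7474  0.8759 -0.5027  1.4001  0.8823  1.8582 -1.1351] [0.5111 0.3731 0.1737]
```

View pics/scene1.png

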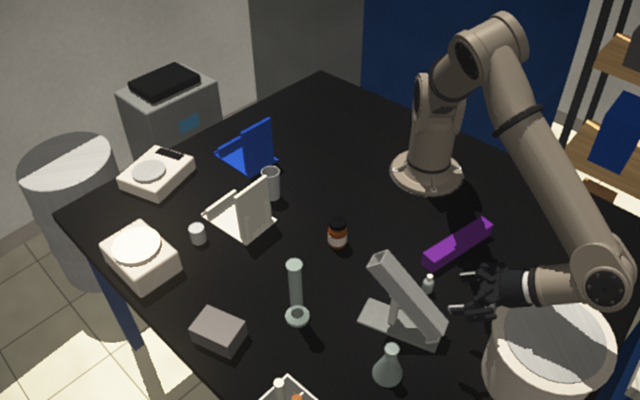

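View pics/top1.png

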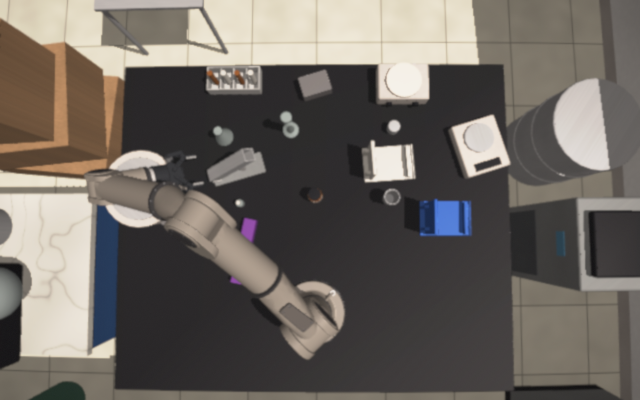

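Emit:
apply_moves(
  moves="-1 0.003 0.006 0.165 0.008 0.002 0.018;-1 0.003 0.006 0.165 0.008 0.002 0.018;-1 0.003 0.006 0.165 0.008 0.002 0.018;-1 0.003 0.006 0.165 0.008 0.002 0.018;-1 0.003 0.006 0.165 0.008 0.002 0.018;-1 0.003 0.006 0.165 0.008 0.002 0.018;-1 0 0 0 0 0 0;-1 0 0 0 0 0 0",
)

```text
t: 4.98
eef_pos: [0.5451, 0.2754, 0.1165]
tool_rot: [0.455, 0.88, 0.119, 0.068]
contact_force: [0.4, 1.5, 0.3]
gripper_width: 0.999
```

```bash
python3 look.py 2; python3 - <<'E'
from plan import *
o=bot.get_obs();R=q2R(o['tool_rot']);print(R.inv().apply(MID0-o['eef_pos']),(R.inv()*toolR(YS0,215)).as_rotvec())
a=pickle.load(open('last_scene.pkl','rb'))['image'][235:395,345:505,::-1];b=pickle.load(open('last_top.pkl','rb'))['image'][110:220,175:285,::-1]
cv2.imwrite('pics/g2.png',np.hstack([cv2.resize(a,(400,400),interpolation=2),cv2.resize(b,(400,400),interpolation=2)]))
E
```

```text
4.9833 [-0.6216  0.8666 -0.4769  1.5766  0.9459  1.6866 -1.1857] [0.5451 0.2754 0.1165]
[-0.0032 -0.0061 -0.0156] [-0.0063 -0.0023 -0.0116]
```

View pics/g2.png

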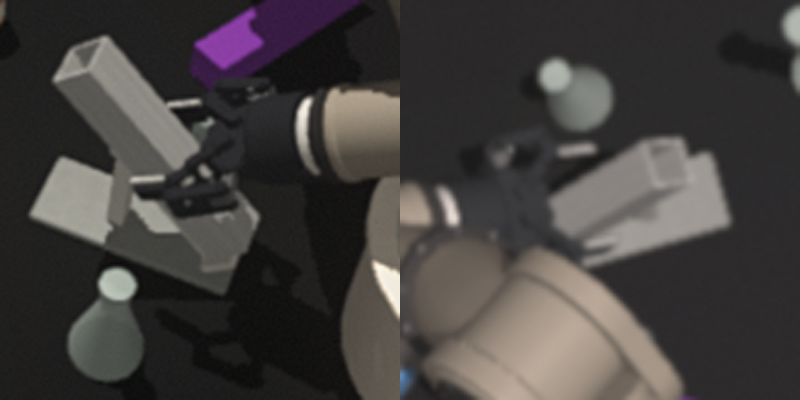

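Emit:
apply_moves(
  moves="-1 -0.027 -0.05 0.028 -0.09 -0.03 -0.166;-1 0 0 0 0 0 0;1 0 0 0 0 0 0;1 0 0 0 0 0 0;1 0 0 0 0 0 0;1 0 0 0 0 0 0;1 0 0 0 0 0 0;1 0 0 0 0 0 0;1 0 0 0 0 0 0;1 0 0 0 0 0 0;1 0 0 0 0 0 0;1 0 0 0 0 0 0",
  force=70,
)

```text
t: 6.08
eef_pos: [0.5399, 0.2774, 0.1068]
tool_rot: [0.458, 0.877, 0.126, 0.064]
contact_force: [-0.4, 4.0, 0.8]
gripper_width: 0.512
```

```bash
python3 - <<'E'
from plan import *
o=obs();p,R=o['eef_pos'],q2R(o['tool_rot'])
print(o['gripper_width'],o['contact_force'],o['q'],R.inv().apply(MID0-p),(R.inv()*toolR(YS0,215)).as_rotvec())
E
```

```text
0.5120534109682414 [-0.4456  4.0166  0.8059] [-0.6294  0.8816 -0.4776  1.5802  0.9472  1.6857 -1.1875] [ 0.0009  0.0018 -0.0205] [0.0019 0.0006 0.0035]
```

```bash
python3 - <<'E'
from plan import *
o=obs();p,R=o['eef_pos'],q2R(o['tool_rot'])
m=R.inv().apply(MID0-p); m[0]=0
D=toolR(YS0,215).inv()*R   # tool = C*D, C canister-nominal frame
D=Ro.from_rotvec(D.as_rotvec()*[1,0,0])
pickle.dump((m,D),open('grasp.pkl','wb'))
p,R=rows(p,R,p+[0,0,.24],R,g=1)
p,R=rows(p,R,np.array([.54,0.03,.44]),toolR(np.radians(10),267),g=1)
xs=np.array([np.cos(w[2]),np.sin(w[2]),0])
mid1=np.array([w[0],w[1],0])+xs*(-.046+.06)+np.array([0,0,.017+.1039])
R1=toolR(YS1,320)*D
for up in (.2,):
    t=mid1+[0,0,up]-R1.apply(m); p,R=rows(p,R,t,R1,g=1)
E
```

```text
N 7 row: 1 -0.001 0.234 -0.163 0 0 0 |shift mm 34.3
 mid [0.5399 0.2773 0.2437] end [0.5399 0.2773 0.3464] err mm 0.47152838929321994 ang err 0.0
N 14 row: 1 -0.033 0.157 0.027 0.93 -0.054 0.104 |shift mm 19.5
 mid [0.5413 0.1455 0.4271] end [0.5405 0.0297 0.4393] err mm 0.8949156656759769 ang err 0.03124800467579808
N 14 row: 1 -0.013 0.194 0.01 0.943 0.046 0.107 |shift mm 23.3
 mid [ 0.555  -0.1496  0.3972] end [ 0.5563 -0.257   0.3085] err mm 0.6897992455617583 ang err 0.03025406407788758
```

Emit:
apply_moves(
  moves="1 0 0.08 -0.056 0 0 0;1 0 0.08 -0.056 0 0 0;1 0 0.164 -0.114 0 0 0;1 0 0.164 -0.114 0 0 0;1 0 0.164 -0.114 0 0 0;1 0 0.164 -0.114 0 0 0;1 0 0.164 -0.114 0 0 0;1 0 0.164 -0.114 0 0 0;1 0 0.164 -0.114 0 0 0;1 0 0.164 -0.114 0 0 0;1 0 0.164 -0.114 0 0 0",
)

```text
t: 7.0
eef_pos: [0.5405, 0.2761, 0.3477]
tool_rot: [0.458, 0.877, 0.126, 0.063]
contact_force: [0.5, -0.7, -3.4]
gripper_width: 0.506
```

```bash
python3 look.py 3; python3 - <<'E'
from plan import *
o=obs();p,R=o['eef_pos'],q2R(o['tool_rot']);print(o['contact_force'],o['gripper_width'])
p,R=rows(p,R,np.array([.54,0.03,.44]),toolR(np.radians(10),267),g=1,N=15)
E
```

```text
7.0 [-0.6729  0.5867 -0.408   1.4643  0.8583  1.8945 -0.8726] [0.5405 0.2761 0.3477]
[-0.4934  1.0599 -1.7488] 0.5049530116670292
N 15 row: 1 -0.031 0.145 0.026 0.865 -0.055 0.092 |shift mm 18.1
 mid [0.5415 0.1557 0.4263] end [0.5404 0.0309 0.4404] err mm 1.0807299767832446 ang err 0.027803059855622238
```

View pics/scene3.png

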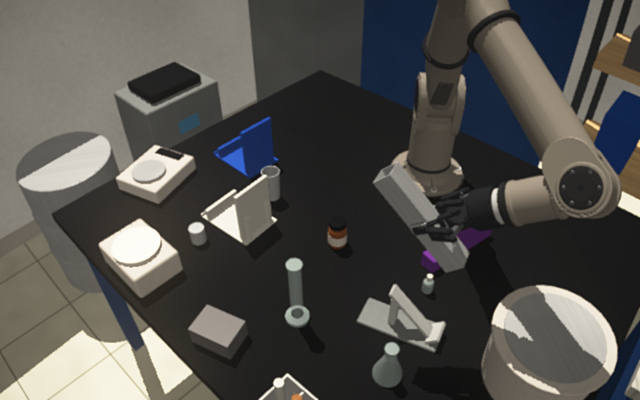

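Emit:
apply_moves(
  moves="1 -0.031 0.145 0.026 0.865 -0.055 0.092;1 -0.031 0.145 0.026 0.865 -0.055 0.092;1 -0.031 0.145 0.026 0.865 -0.055 0.092;1 -0.031 0.145 0.026 0.865 -0.055 0.092;1 -0.031 0.145 0.026 0.865 -0.055 0.092;1 -0.031 0.145 0.026 0.865 -0.055 0.092;1 -0.031 0.145 0.026 0.865 -0.055 0.092;1 -0.031 0.145 0.026 0.865 -0.055 0.092;1 -0.031 0.145 0.026 0.865 -0.055 0.092;1 -0.031 0.145 0.026 0.865 -0.055 0.092;1 -0.031 0.145 0.026 0.865 -0.055 0.092;1 -0.031 0.145 0.026 0.865 -0.055 0.092",
)

```text
t: 8.1
eef_pos: [0.5408, 0.0838, 0.4362]
tool_rot: [0.117, 0.988, 0.097, 0.012]
contact_force: [0.1, 0.2, -3.5]
gripper_width: 0.507
```

Emit:
apply_moves(
  moves="1 -0.031 0.145 0.026 0.865 -0.055 0.092;1 -0.031 0.145 0.026 0.865 -0.055 0.092;1 -0.031 0.145 0.026 0.865 -0.055 0.092;1 0 0 0 0 0 0",
)

```text
t: 8.43
eef_pos: [0.5403, 0.0224, 0.4354]
tool_rot: [0.029, 0.996, 0.082, -0.003]
contact_force: [0.2, -0.2, -3.9]
gripper_width: 0.504
```

```bash
cat > fin.py <<'E'
from plan import *
m,D=pickle.load(open('grasp.pkl','rb'))
xs=np.array([np.cos(w[2]),np.sin(w[2]),0])
mid1=np.array([w[0],w[1],0])+xs*(-.046+.06)+np.array([0,0,.017+.1039])
R1=toolR(YS1,320)*D
E
python3 - <<'E'
from fin import *
o=obs();p,R=o['eef_pos'],q2R(o['tool_rot']);print(o['t'],o['q'],p,(R.inv()*toolR(np.radians(10),267)).as_rotvec())
rows(p,R,mid1+[0,0,.2]-R1.apply(m),R1,g=1)
E
python3 kin.py
```

```text
8.4333 [ 0.0889  0.1494 -0.323   1.5554  0.1047  1.4593 -0.0802] [0.5403 0.0224 0.4354] [ 0.0052  0.0111 -0.011 ]
N 14 row: 1 -0.011 0.189 0.01 0.95 0.052 0.092 |shift mm 22.7
 mid [ 0.5544 -0.1523  0.3949] end [ 0.5563 -0.2568  0.3085] err mm 0.6597039887691788 ang err 0.03502654578500536
0.0019936710310900813 [-0.075   0.2558  0.5984  0.4701  0.3364 -0.0218  0.0232 -0.0138  3.0859] (-1, -1, -1, -1) 0.01845435532487442
```

Emit:
apply_moves(
  moves="1 -0.011 0.189 0.01 0.95 0.052 0.092;1 -0.011 0.189 0.01 0.95 0.052 0.092;1 -0.011 0.189 0.01 0.95 0.052 0.092;1 -0.011 0.189 0.01 0.95 0.052 0.092;1 -0.011 0.189 0.01 0.95 0.052 0.092;1 -0.011 0.189 0.01 0.95 0.052 0.092;1 -0.011 0.189 0.01 0.95 0.052 0.092;1 -0.011 0.189 0.01 0.95 0.052 0.092;1 -0.011 0.189 0.01 0.95 0.052 0.092;1 -0.011 0.189 0.01 0.95 0.052 0.092;1 -0.011 0.189 0.01 0.95 0.052 0.092;1 -0.011 0.189 0.01 0.95 0.052 0.092",
)

```text
t: 9.43
eef_pos: [0.5597, -0.2183, 0.3412]
tool_rot: [-0.363, 0.931, 0.043, -0.014]
contact_force: [2.2, -0.6, -3.7]
gripper_width: 0.506
```

Emit:
apply_moves(
  moves="1 -0.011 0.189 0.01 0.95 0.052 0.092;1 -0.011 0.189 0.01 0.95 0.052 0.092;1 0 0 0 0 0 0;1 0 0 0 0 0 0",
)

```text
t: 9.77
eef_pos: [0.559, -0.2495, 0.305]
tool_rot: [-0.424, 0.905, 0.032, -0.017]
contact_force: [-0.2, 0.4, -1.4]
gripper_width: 0.504
```

```bash
python3 look.py 4; cat > ov.py <<'E'
import sys
from fin import *
o=bot.get_obs();p,R=o['eef_pos'],q2R(o['tool_rot'])
C=R*D.inv()  # frame: x=s, z=t(phi); canister axis at phi-80 in plane
mid=p+R.apply(m)
th=np.radians(-80); # rotate t about s by -80deg
a=Ro.from_rotvec(C.as_matrix()[:,0]*th).apply(C.as_matrix()[:,2]); s=C.as_matrix()[:,0]; n=np.cross(s,a)
print('axis',a,'mid',mid)
ims=[]
sd=[]
for c in('scene','top'):
    pc=pickle.load(open('last_%s.pkl'%c,'rb'));im=pc['image'][:,:,::-1].copy()
    pts=np.array([mid+a*k*.12+s*i*.022+n*j*.022 for k in(-1,1) for i,j in((-1,-1),(1,-1),(1,1),(-1,1))])
    u=proj(pc,pts);c0=u.mean(0);x0=int(np.clip(c0[0]-75,0,490));y0=int(np.clip(c0[1]-62,0,276))
    k=5 if 0 else 400/150
    im=cv2.resize(im[y0:y0+124,x0:x0+150],(400,331),interpolation=2)
    U=((u-[x0,y0]+.5)*k).astype(int)
    for i in range(4):
        for A,B in((i,(i+1)%4),(4+i,4+(i+1)%4),(i,i+4)): cv2.line(im,tuple(U[A].tolist()),tuple(U[B].tolist()),(0,0,255),1,cv2.LINE_AA)
    ims.append(im)
cv2.imwrite('pics/'+sys.argv[1],np.hstack(ims))
E
python3 ov.py ov4.png
```

```text
9.7667 [ 0.7272  0.669  -0.1589  1.3343 -0.5685  1.7229  0.7287] [ 0.559  -0.2495  0.305 ]
axis [ 0.0418 -0.4961 -0.8672] mid [ 0.5622 -0.2637  0.3212]
```

View pics/ov4.png

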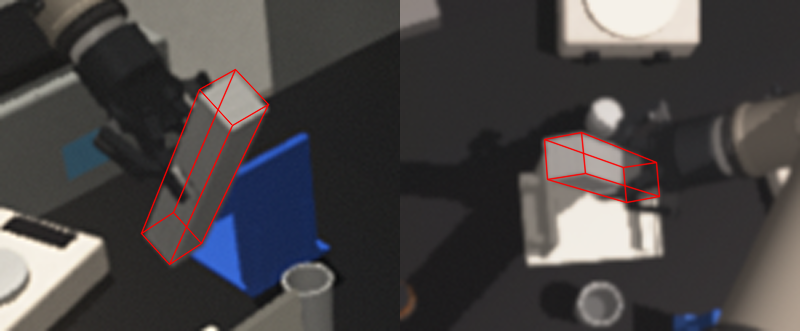

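View pics/scene4.png

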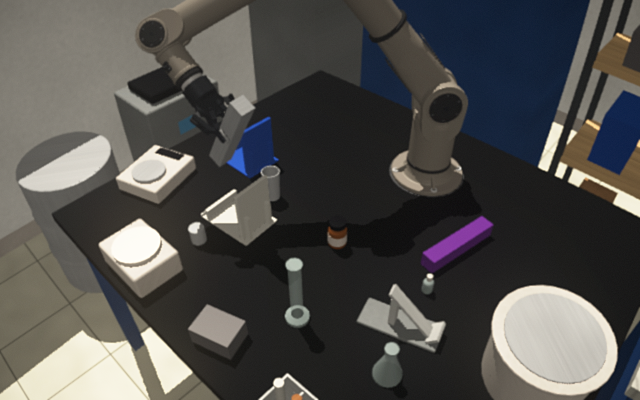

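```bash
python3 - <<'E'
from fin import *
o=obs();p,R=o['eef_pos'],q2R(o['tool_rot']);print(o['t'],o['contact_force'],p)
rows(p,R,mid1+xs*.006+[0,0,.06]-R1.apply(m),R1,g=1,N=8)
E
```

```text
9.8667 [ 0.7565  0.8182 -2.4922] [ 0.561  -0.247   0.3094]
N 8 row: 1 -0.005 0.114 0.091 -0.004 0.015 0.021 |shift mm 17.6
 mid [ 0.5584 -0.2493  0.2219] end [ 0.5567 -0.2508  0.1694] err mm 0.6114783934148886 ang err 0.02178426760450197
```

Emit:
apply_moves(
  moves="1 -0.005 0.114 0.091 -0.004 0.015 0.021;1 -0.005 0.114 0.091 -0.004 0.015 0.021;1 -0.005 0.114 0.091 -0.004 0.015 0.021;1 -0.005 0.114 0.091 -0.004 0.015 0.021;1 -0.005 0.114 0.091 -0.004 0.015 0.021;1 -0.005 0.114 0.091 -0.004 0.015 0.021;1 -0.005 0.114 0.091 -0.004 0.015 0.021;1 -0.005 0.114 0.091 -0.004 0.015 0.021;1 0 0 0 0 0 0;1 0 0 0 0 0 0;1 0 0 0 0 0 0",
)

```text
t: 10.78
eef_pos: [0.5573, -0.2518, 0.1697]
tool_rot: [-0.421, 0.906, 0.029, -0.013]
contact_force: [-0.4, 0.1, -2.6]
gripper_width: 0.509
```

```bash
cat > st.py <<'E'
from fin import *
import sys
o=obs();p,R=o['eef_pos'],q2R(o['tool_rot']);mid=p+R.apply(m)
ys=np.array([-xs[1],xs[0],0]);e=mid-mid1
print(o['t'],'F',o['contact_force'],'err stand x,y,z mm',1e3*e@xs,1e3*e@ys,1e3*e[2],'rot',np.degrees((R.inv()*R1).as_rotvec()),o['q'])
dx,dy,dz,N=[float(t) for t in sys.argv[1:5]]
rows(p,R,mid1+xs*dx/1e3+ys*dy/1e3+[0,0,dz/1e3]-R1.apply(m),R1,g=1,N=int(N))
E
python3 st.py 6 0 15 4; python3 look.py 5;python3 ov.py ov5.png
```

```text
10.7833 F [-0.3768  0.0857 -2.5702] err stand x,y,z mm 5.173817488332785 -0.8825274914720506 60.684207125089515 rot [ 0.0081 -0.1088 -0.0068] [ 0.7322  0.7935 -0.1542  1.4298 -0.5449  1.5322  0.8513]
N 4 row: 1 -0.002 0.072 0.063 0.001 -0.007 -0 |shift mm 11.4
 mid [ 0.5565 -0.2512  0.1353] end [ 0.5563 -0.251   0.1238] err mm 0.23532030830338127 ang err 0.01095416560785453
10.7833 [ 0.7322  0.7935 -0.1542  1.4298 -0.5449  1.5322  0.8513] [ 0.5573 -0.2518  0.1697]
axis [ 0.0333 -0.5    -0.8654] mid [ 0.5585 -0.2687  0.1822]
```

View pics/ov5.png

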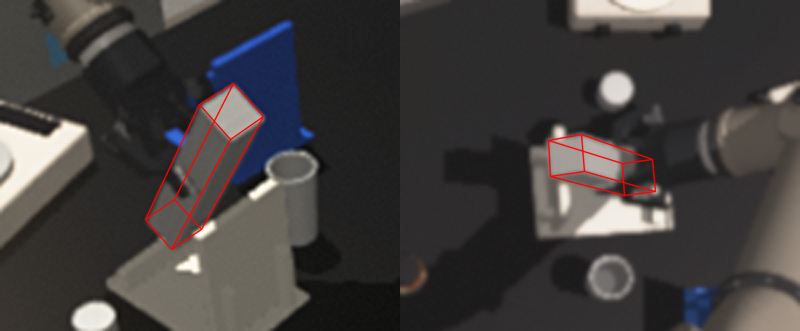

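Emit:
apply_moves(
  moves="1 -0.002 0.072 0.063 0.001 -0.007 0;1 -0.002 0.072 0.063 0.001 -0.007 0;1 -0.002 0.072 0.063 0.001 -0.007 0;1 -0.002 0.072 0.063 0.001 -0.007 0;1 0 0 0 0 0 0;1 0 0 0 0 0 0",
)

```text
t: 11.38
eef_pos: [0.5552, -0.2508, 0.122]
tool_rot: [-0.422, 0.906, 0.028, -0.015]
contact_force: [-0.2, -0.3, -3.1]
gripper_width: 0.502
```

```bash
python3 st.py 1.5 0 3 3
```

```text
11.3833 F [-0.2164 -0.2937 -3.0763] err stand x,y,z mm 6.275222676556153 1.06820213676162 12.90069319980916 rot [-0.0781  0.0943 -0.1343] [ 0.7317  0.8488 -0.1528  1.4465 -0.5379  1.4755  0.8875]
N 3 row: 1 0.003 0.03 0.008 -0.007 0.008 -0.011 |shift mm 3.7
 mid [ 0.5561 -0.2539  0.1152] end [ 0.5565 -0.2554  0.1119] err mm 0.2062587013637902 ang err 0.006533270162300987
```

Emit:
apply_moves(
  moves="1 0.003 0.03 0.008 -0.007 0.008 -0.011;1 0.003 0.03 0.008 -0.007 0.008 -0.011;1 0.003 0.03 0.008 -0.007 0.008 -0.011;1 0 0 0 0 0 0;1 0 0 0 0 0 0",
)

```text
t: 11.8
eef_pos: [0.557, -0.2556, 0.1129]
tool_rot: [-0.421, 0.906, 0.029, -0.013]
contact_force: [0.9, 0.1, -2.6]
gripper_width: 0.512
```

```bash
python3 st.py 0 0 0 3; python3 look.py 6;python3 ov.py ov6.png
```

```text
11.8 F [ 0.9055  0.085  -2.5833] err stand x,y,z mm 1.3869912314871615 -0.38640701750558937 3.8796014901472526 rot [ 0.0659 -0.0445  0.0656] [ 0.7341  0.8641 -0.1514  1.4372 -0.535   1.469   0.8969]
N 3 row: 1 -0.001 0.011 0.004 0.005 -0.004 0.005 |shift mm 1.4
 mid [ 0.5568 -0.2566  0.1103] end [ 0.5567 -0.257   0.109 ] err mm 0.13187215513288417 ang err 0.008815304483219575
11.8 [ 0.7341  0.8641 -0.1514  1.4372 -0.535   1.469   0.8969] [ 0.557  -0.2556  0.1129]
axis [ 0.034  -0.5    -0.8654] mid [ 0.5582 -0.2722  0.1252]
```

View pics/ov6.png

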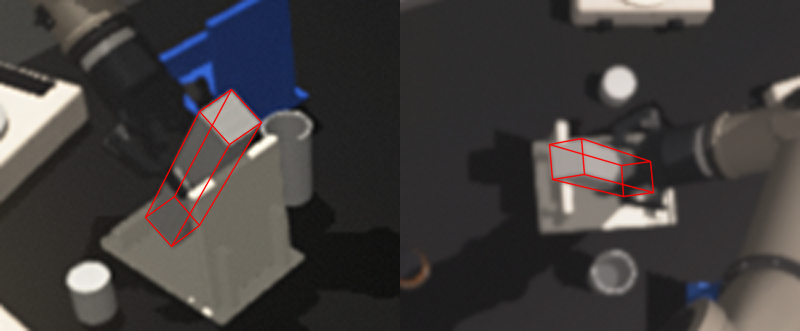

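Emit:
apply_moves(
  moves="1 0 0.011 0.004 0 0 0;1 0 0.011 0.004 0 0 0;1 0 0.011 0.004 0 0 0;1 0 0 0 0 0 0;1 0 0 0 0 0 0",
)

```text
t: 12.32
eef_pos: [0.5574, -0.2564, 0.1109]
tool_rot: [-0.422, 0.906, 0.03, -0.013]
contact_force: [-1.7, 1.2, 5.7]
gripper_width: 0.5
```

```bash
python3 st.py 0 0 -2 2
```

```text
12.3167 F [-1.6854  1.1741  5.6933] err stand x,y,z mm 0.5585194618772198 -0.7860808352270554 1.803886203085886 rot [-0.0394 -0.0403  0.1566] [ 0.7348  0.8688 -0.1516  1.4341 -0.535   1.4695  0.8998]
N 2 row: 1 -0.003 0.014 0.008 -0.005 -0.005 0.02 |shift mm 2.0
 mid [ 0.5568 -0.2571  0.1071] end [ 0.5568 -0.2571  0.1071] err mm 0.15331167727513592 ang err 0.003429610489020278
```

Emit:
apply_moves(
  moves="1 0 0 0 0 0 0;1 0 0 0 0 0 0;1 0 0 0 0 0 0;-0.4 0 0 0 0 0 0;-0.4 0 0 0 0 0 0;-0.4 0 0 0 0 0 0;-1 0 0 0 0 0 0;-1 0 0 0 0 0 0;-1 0 0 0 0 0 0;-1 0 0 0 0 0 0;-1 0 0 0 0 0 0;-1 0 0 0 0 0 0",
  force=20,
)

```text
t: 13.32
eef_pos: [0.5572, -0.2569, 0.1092]
tool_rot: [-0.421, 0.907, 0.03, -0.013]
contact_force: [0.1, 0.6, -0.2]
gripper_width: 0.998
```

```bash
python3 st.py 0 0 0 2; python3 look.py 7;python3 ov.py ov7.png
```

```text
13.3167 F [ 0.0913  0.5734 -0.1922] err stand x,y,z mm 0.017558046067495975 -0.5270688868507403 0.1383065595328692 rot [ 0.0758 -0.0484  0.0875] [ 0.7348  0.8701 -0.1509  1.4346 -0.534   1.4667  0.9   ]
N 2 row: 1 -0.002 0 0 0.009 -0.006 0.011 |shift mm 0.3
 mid [ 0.5567 -0.257   0.1092] end [ 0.5567 -0.257   0.1092] err mm 0.13094640764707255 ang err 0.0038483781871835815
13.3167 [ 0.7348  0.8701 -0.1509  1.4346 -0.534   1.4667  0.9   ] [ 0.5572 -0.2569  0.1092]
axis [ 0.0338 -0.5    -0.8653] mid [ 0.5583 -0.2737  0.121 ]
```

View pics/ov7.png

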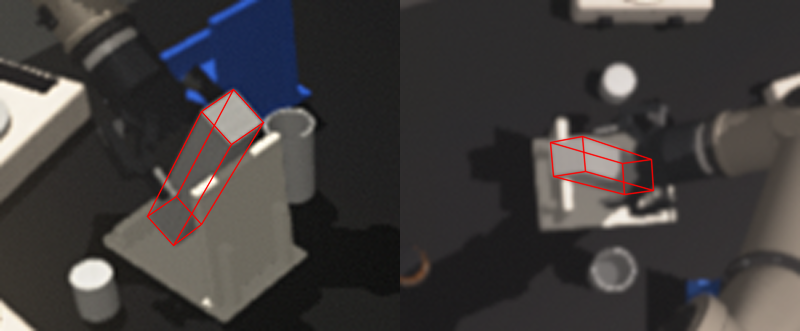

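Emit:
apply_moves(
  moves="-1 0 0 -0.1 0 0 0;-1 0 0 -0.15 0 0 0;-1 0 0 -0.2 0 0 0;-1 0 0 -0.2 0 0 0;-1 0 0 -0.2 0 0 0;-1 0 0 -0.2 0 0 0;-1 0 -0.1 -0.2 0 0 0;-1 0 -0.15 -0.15 0 0 0;-1 0 -0.15 -0.15 0 0 0;-1 0 0 0 0 0 0;-1 0 0 0 0 0 0",
)

```text
t: 14.33
eef_pos: [0.5645, -0.3691, 0.2681]
tool_rot: [-0.419, 0.907, 0.03, -0.011]
contact_force: [0.3, 0.2, -0.5]
gripper_width: 0.999
```

```bash
python3 look.py 8; python3 - <<'E'
from fin import *
o=bot.get_obs();print(o['eef_pos'],o['contact_force'])
# overlay ideal final canister + stand
ims=[]
s=toolR(YS1,0).as_matrix()[:,0];a=-.5*xs+np.array([0,0,-.866]);n=np.cross(s,a)
pts=np.array([mid1+a*k*.12+s*i*.022+n*j*.022 for k in(-1,1) for i,j in((-1,-1),(1,-1),(1,1),(-1,1))])
for c in('scene','top'):
    pc=pickle.load(open('last_%s.pkl'%c,'rb'));u=proj(pc,pts);c0=u.mean(0);x0=int(c0[0]-50);y0=int(c0[1]-50)
    im=cv2.resize(pc['image'][y0:y0+100,x0:x0+100,::-1],(400,400),interpolation=2);U=((u-[x0,y0]+.5)*4).astype(int)
    im2=im.copy()
    for i in range(4):
        for A,B in((i,(i+1)%4),(4+i,4+(i+1)%4),(i,i+4)): cv2.line(im,tuple(U[A].tolist()),tuple(U[B].tolist()),(0,0,255),1,cv2.LINE_AA)
    ims.append(im)
cv2.imwrite('pics/fin8.png',np.hstack(ims))
E
```

```text
14.3333 [ 0.8004  0.8422 -0.1139  1.0897 -0.5232  1.8356  0.7892] [ 0.5645 -0.3691  0.2681]
[ 0.5637 -0.368   0.2654] [ 0.0214  0.2035 -1.2452]
```

View pics/fin8.png

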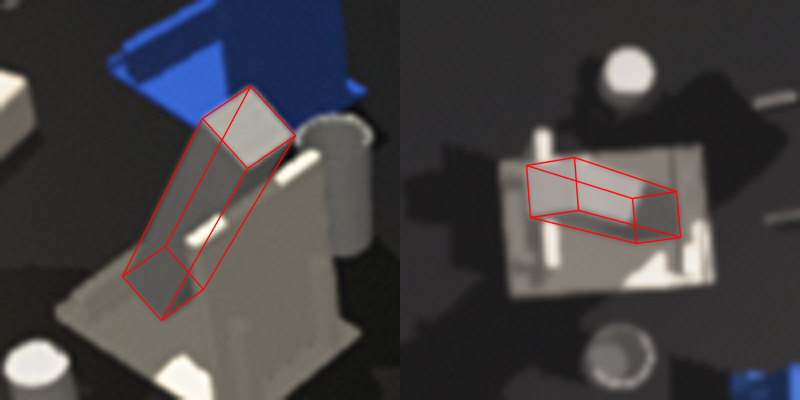

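View pics/scene8.png

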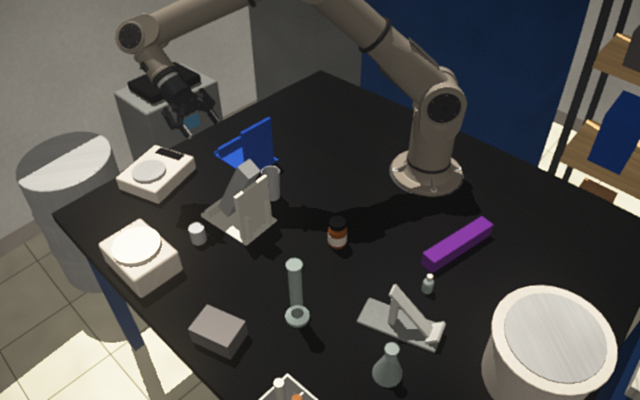

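```bash
python3 -c "
from h import *
print(bot.hand_in())"
```

```text
the job is handed in; nothing more can be done
None
```

I turned the canister end for end and left it standing mouth down in the white stand. The job was handed in at about 14.3 s of the 64 s allowed; no verdict came back.

- **What I did:** I gripped it by its side faces at mid-length in the cradle and lifted it. I turned it about 105°, lowered it until the tray floor pushed back (about 8 N change at the wrist), then opened the gripper and backed off.
- **Placement:** In both camera pictures the canister matches the outline of the ideal 60° pose to about a pixel, roughly 2 mm. That puts its foot at the stop, near the middle of the stand, resting squarely on the wall's top edge.
- **Clearance:** The gripper is well clear, and the force reading is near zero.
- **Other things:** In the pictures the bystanders and both look-alikes look where they were at the start. I judged this by eye and did not measure it.
- **Not measured directly:** The gap to the stop, the contact with the wall and the stillness I inferred from the pictures only. The measured arm pose wandered 1–2 mm between readings, more than that while moving.

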